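# Sweep stand-off caps through the tray gate

### The job

Mirror fittings have been taken apart in the sorting tray. With the fingertips, sweep the three flat round caps along the tray through its narrow gate so that they fall through the drop slot into the catch box, one at a time: each must have dropped before the next one enters the gate. Only push them, do not pick any up, and leave the hex nuts and the standing spacer barrel where they are.

Things in the scene. Friction and masses are not known exactly. Their poses are not given: they have to be found in the camera images.
- gate (a point): middle of the sorting tray's 40 mm wide gate opening, on the deck surface, 85 mm above the table. The tray is fixed; axes: +x from the gate into the tray (caps leave towards -x), y across the gate, z up. Two guides, 16 mm high, 5 mm thick, flare from the gate posts (x 0, y +-20 mm) to their ends at x 42, y +-92 mm as a funnel.
- slot (a point): middle of the drop slot's near edge, on the deck surface, 26 mm beyond the gate; same axes. From the gate to here runs a flat lane, 40 mm wide between cheeks 16 mm high. The slot is open from here 54 mm towards -x, over the lane's full width, with an end wall. A cap tips and falls through once its middle has passed this edge.
- tray: the grey sheet-metal sorting tray, fixed; origin on the table under the gate, same axes. Its flat deck, 85 mm up, reaches from x 0 to 221 mm and to y +-181 mm, with an upright rim 16 mm high all round. Under the slot stands a clear catch box, part of the tray: x -102 to -2 mm, y +-47 mm, 77 mm high.
- cap_a: one of three identical flat round aluminium stand-off caps, a plain disc 32 mm in diameter and 12 mm high with a small dark screw hole in the middle, about 30 g, lying loose on the tray's deck and sliding when pushed. Origin at the centre of its underside; its turn about z means nothing.
- cap_b: one of three identical flat round aluminium stand-off caps, a plain disc 32 mm in diameter and 12 mm high with a small dark screw hole in the middle, about 30 g, lying loose on the tray's deck and sliding when pushed. Origin at the centre of its underside; its turn about z means nothing.
- cap_c: one of three identical flat round aluminium stand-off caps, a plain disc 32 mm in diameter and 12 mm high with a small dark screw hole in the middle, about 30 g, lying loose on the tray's deck and sliding when pushed. Origin at the centre of its underside; its turn about z means nothing.
- nut_a: large plain steel hex nut, 30 mm across flats, 16 mm high, 64 g, lying on the tray's deck; it stays there. Origin at the centre of its underside.
- nut_b: large plain steel hex nut, 30 mm across flats, 16 mm high, 64 g, lying on the tray's deck; it stays there. Origin at the centre of its underside.
- barrel: aluminium spacer barrel, a cylinder 22 mm in diameter and 45 mm high standing upright on the deck near the tray's far corner at +y; it stays there. Origin at the centre of its underside.
Not all that is in view belongs to the job. What is shaped like the cap_a but pink is not meant.

How it is judged:
By the outcome, as a careful person would: the job done as asked, in the order asked, and still so for the second after the job is handed in, with the robot touching nothing.
It also fails if it takes over 67 s, if anything falls off the work surface, if the arm or the gripper's body presses on something with over 40 N, if the wrist force passes 120 N, or if a joint passes its speed limit or range.

### The arm

A 7-joint arm with a two-finger parallel gripper is mounted at the origin on the work surface. World frame = base frame: x ahead of the robot, y to its left, z up, the work surface at z = 0. Lengths are in m, angles in rad, forces in N, time in s.
With the tool pointing down it reaches from about 0.4 to 0.85 m from the base axis. Payload 10.4 kg.
Tool frame: the origin (TCP) lies between the finger pads; the fingertips stand 11 mm ahead of it and the grasp point (between the pads) lies 8 mm behind it; z points along the fingers, y is the direction in which the jaws open and shut (so a half turn about z gives the same grasp; the last joint's range is limited). The gripper opens to 87 mm and grips with 3 to 60 N. Pads are 19 mm wide; open, the fingers measure 117 mm over their backs; the gripper's body (75 mm by 190 mm) begins 51 mm behind the grasp point.
Start: joints at [1.197, 0.332, -0.065, 1.46, 0.022, 1.35, -0.088], TCP at [0.215, -0.587, 0.234] pointing down, gripper open.
Joint ranges: [-2.6, 2.6], [-0.5, 2.12], [-1.47, 1.34], [0.16, 2.42], [-1.27, 4.41], [0.06, 2.06], [-2.6, 2.6]. Speed limits (rad/s): [2.22, 2.22, 2.79, 2.79, 3.14, 3.14, 3.14].

### API

Orientations are given as a unit quaternion [x, y, z, w].
In Python, from bench import r, eyes gives the robot as it stands.
- The arm moves only by the shell command python3 -m inch 'ROWS' [FORCE]. ROWS is a JSON object of lists of equal length, an entry for each row: "translation": the shift along the world's x, y, z scaled (see below), a list of three; "rot": the turn, a rotation vector about the world's x, y, z scaled (see below), a list of three; "jaw": the finger opening in mm, from 0 to 87. In form: {"translation": [[tx, ty, tz], ...], "rot": [[ax, ay, az], ...], "jaw": [jaw, ...]}. A call has 1 to 20 rows; each row is the pose to reach, as a shift and turn from the pose measured when the call began; what a row does not reach only later rows make up. The controller multiplies each number of a shift by 100 mm and each number of a turn by 60 degrees. A row lasts 1/10 s, in which the tool goes at most 50 mm and 8.59 degrees, less where a joint would pass 70% of its speed; a pose out of reach is approached as far as the arm can. A call with a number of a shift or a turn outside -1 to 1 is refused whole. A call with a gripper value outside its range is refused whole. The fingers move at their own pace and stop on an object; FORCE is the grip in N (left out, the last holds). Time passes only in rows, so rows that repeat a pose let the fingers close. It gives the time, the measured TCP pose, the force and the opening at its end, in the units of the state.
- r.read_state(): the state, without advancing time (a new reading comes with each control period).
- eyes.camera(name): name is "scene" or "top"; returns the picture (400x640x3 uint8, blue, green, red); there is no depth.
- eyes.calibration(name): a dict with "fx", "fy", "cx", "cy" (pixels), "R" (3x3) and "t" (3): a world point X has camera coordinates R X + t. Camera axes: x right, y down, z forward; pixel columns grow to the right and rows downward; lengths in m; the calibration is good to about 2 mm. A picture is of the moment at which its call begins. calibration takes no time and is no camera call.
- r.close_job(): hands the job in, once; it reports no verdict.
The state is a dict: "time": time; "joint_positions": joint angles; "joint_vel": joint speeds; "joint_torque": joint torques, N m; "ee_pos": TCP position; "eef_rot": TCP orientation; "ft_force": force on the tool from outside, world axes, zero at the start; "torque": the same for the moment, N m; "width": finger opening in m.
Only numpy, scipy, OpenCV 4.12 (cv2) and the standard library are available. Lean on these libraries where they do the work, as an engineer would, in place of code of your own. Each camera call takes 0.05 s, during which the arm holds its last target. There are 200 camera calls.

## Working session

There is one attempt and no reset: what is moved stays moved. The work goes in short steps, Python scripts to look and compute and a shell command to move; the robot and the scene stay as the last step left them, time stands still between calls to the robot, and variables do not carry over. Pictures are saved under pics/ and viewed, about 8 in all and at most 12, crops included, and the job is handed in when it is done.

```bash
mkdir -p pics; ls; python3 - <<'E'
from bench import r, eyes
import cv2,json
for n in("scene","top"):
    cv2.imwrite(f"pics/{n}0.png",eyes.camera(n)); print(n,{k:(v.tolist() if hasattr(v,'tolist') else v) for k,v in eyes.calibration(n).items()})
print(r.read_state())
E
```

```text
pics
scene {'fx': 451.62501347697884, 'fy': 451.62501347697884, 'cx': 318.0140262187654, 'cy': 191.50219982237203, 'R': [[-0.3478612384037855, 0.9371540440788737, 0.027108236438348823], [0.4783908474098657, 0.20229162501810194, -0.8545292830336513], [-0.8063093425792954, -0.28428928244685625, -0.5186953324979862]], 't': [0.16041822058590352, -0.20298130267344525, 1.2275339699300245]}
top {'fx': 480.7272706734331, 'fy': 480.7272706734331, 'cx': 320.42335183873695, 'cy': 206.68589838438226, 'R': [[0.013676232883471147, -0.9998930181111741, -0.005187772801929404], [-0.988778961889518, -0.012751983893473578, -0.14884069145051687], [0.14875861379699812, 0.007165140564424566, -0.988847579549997]], 't': [0.03190068255001226, 0.5858010167977342, 0.7938312523477539]}
{'time': 0.1, 'joint_positions': array([ 1.19740935,  0.33280651, -0.06474655,  1.46084107,  0.02158598,
        1.34987784, -0.08849682]), 'joint_vel': array([-0.00118856, -0.00100358,  0.00062378, -0.00140208, -0.00135011,
       -0.00094099, -0.00014813]), 'joint_torque': array([ 1.42712401e-03, -6.24547148e+01,  2.47092394e-02, -3.90719461e+01,
       -6.14312128e-02,  3.65193968e-02,  4.49815775e-05]), 'ee_pos': array([ 0.21469186, -0.586628  ,  0.23284271]), 'eef_rot': array([ 9.84652269e-01,  1.74526574e-01, -1.20626609e-04, -6.07138868e-04]), 'ft_force': array([-0.09163444,  0.38078359,  0.25138097]), 'torque': array([-0.02402599, -0.02888892, -0.0123832 ]), 'width': 0.0871738033809771}
```

View pics/top0.png

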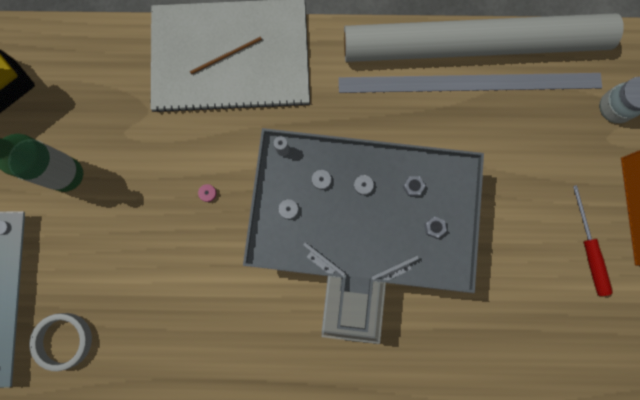

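View pics/scene0.png

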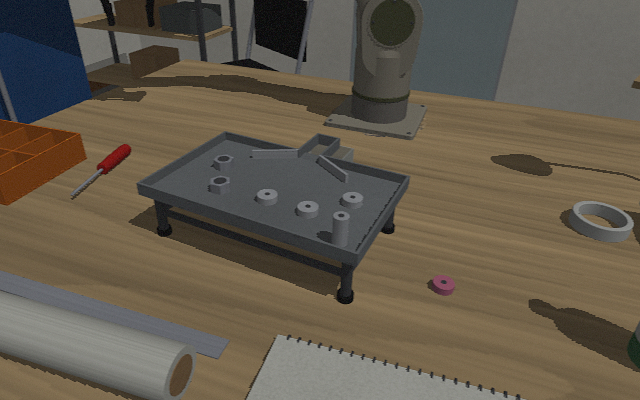

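Top view: white caps at (321,179), (363,184) and (288,209). Nuts are at (415,186) and (437,227), and the barrel is at (281,144). The pink disc at (207,193) lies outside the tray and isn't meant. The gate is near (358,279), facing the robot. Next I measure positions and confirm in an enlarged crop.

```bash
cat > h.py <<'E'
import numpy as np,cv2
from bench import r,eyes
C={n:eyes.calibration(n) for n in("scene","top")}
for c in C.values():
    for k in("R","t"): c[k]=np.array(c[k])
def ray(n,p):
    c=C[n]; d=c["R"].T@np.array([(p[0]-c["cx"])/c["fx"],(p[1]-c["cy"])/c["fy"],1]); return -c["R"].T@c["t"],d
def plane(n,p,z):
    o,d=ray(n,p); return o+d*(z-o[2])/d[2]
def tri(p,q):
    o,d=ray("top",p);e,f=ray("scene",q)
    s=np.linalg.lstsq(np.c_[d,-f],e-o,rcond=None)[0]; return (o+d*s[0]+e+f*s[1])/2
def proj(n,X):
    c=C[n]; v=c["R"]@X+c["t"]; return np.array([c["fx"]*v[0]/v[2]+c["cx"],c["fy"]*v[1]/v[2]+c["cy"]])
def bright(img,lo=150,amin=60,amax=900):
    g=cv2.cvtColor(img,cv2.COLOR_BGR2GRAY); m=(g>lo).astype(np.uint8)
    out=[]
    for k in cv2.findContours(m,cv2.RETR_EXTERNAL,cv2.CHAIN_APPROX_NONE)[0]:
        a=cv2.contourArea(k)
        if amin<a<amax: (u,v),w=cv2.minEnclosingCircle(k); out.append((round(u,1),round(v,1),round(w,1),a))
    return out
E
python3 - <<'E'
from h import *
t=cv2.imread("pics/top0.png"); s=cv2.imread("pics/scene0.png")
for lo in(130,160):
  print([b for b in bright(t,lo) if 240<b[0]<490 and 120<b[1]<345]); print([b for b in bright(s,lo,40) if 130<b[0]<410 and 120<b[1]<260])
P=[(264.5,130),(482.5,154.5),(474.5,291),(246,265)]
W=[plane("top",p,.101) for p in P]; print(np.round(W,4)); print([np.linalg.norm(W[i]-W[i-1]).round(4) for i in range(4)])
a=cv2.resize(t[125:345,240:490],None,fx=3.2,fy=2.7*3.2/2.7,interpolation=cv2.INTER_CUBIC)
cv2.imwrite("pics/c1.png",cv2.convertScaleAbs(a[:600*2],alpha=1.4)[:,:])
a=cv2.resize(t[125:345,240:490],None,fx=2.7,fy=2.7,interpolation=cv2.INTER_CUBIC); cv2.imwrite("pics/c1.png",cv2.convertScaleAbs(a,alpha=1.4))
E
```

```text
[(287.4, 208.5, 8.7, 212.5), (363.2, 184.1, 8.3, 183.0), (320.7, 178.7, 8.2, 189.5)]
[]
[]
[]
[[ 0.7045  0.1341  0.101 ]
 [ 0.6671 -0.2264  0.101 ]
 [ 0.4453 -0.2057  0.101 ]
 [ 0.4812  0.1567  0.101 ]]
[np.float64(0.2245), np.float64(0.3624), np.float64(0.2227), np.float64(0.3642)]
```

View pics/c1.png

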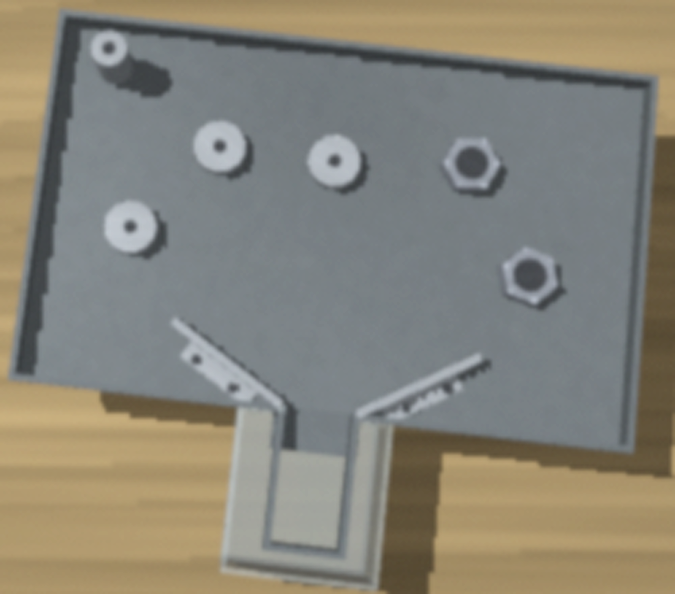

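The crop confirms three plain white discs with small dark holes (the caps), two hex nuts with large holes, and the barrel top left. The measured rim is 223 x 363 mm, which matches the tray. Next: tray frame and all positions.

```bash
cat >> h.py <<'E'
yaw=np.deg2rad(-5.7); X=np.array([np.cos(yaw),np.sin(yaw),0]);Y=np.array([-X[1],X[0],0])
W=np.array([[ 0.7045,0.1341,.101],[0.6671,-0.2264,.101],[0.4453,-0.2057,.101],[0.4812,0.1567,.101]])
G=W.mean(0)-X*.1105; G[2]=0
def tray(p): d=np.asarray(p)-G; return np.round(np.array([d@X,d@Y,d[2]])*1000,1)
def world(x,y,z=0): return G+X*x/1000+Y*y/1000+np.array([0,0,z/1000])
def go(x,y,tipz=4,a=0):
    "tray target of FRONT-face centre, tool yaw a deg (tray, push dir = -x rotated by a); prints shift /100mm and turn/60deg"
    s=r.read_state(); from scipy.spatial.transform import Rotation as Ro
    d=np.deg2rad(a); b=X*np.cos(d)+Y*np.sin(d)
    t=world(x,y,85+tipz+11)+b*.0095
    c=Ro.from_quat(s["eef_rot"]).as_matrix(); T=np.c_[b,np.cross([0,0,-1],b),[0,0,-1]]
    return (t-s["ee_pos"]).round(4)*10, (Ro.from_matrix(T@c.T).as_rotvec()/np.deg2rad(60)).round(3)
E
python3 - <<'E'
from h import *
print("G",G)
for k,p,q in(("a",(320.7,178.7),(307,207)),("b",(363.2,184.1),(267,194.5)),("c",(287.9,208.8),(352,198))):
    print(k,"plane",tray(plane("top",p,.097)),"tri",tray(tri(p,q)),plane("top",p,.097))
    print('  hole in scene',proj("scene",plane("top",p,.097)))
print("posts",tray(plane("top",(345.6,276.1),.101)),tray(plane("top",(372.6,278.7),.101)))
print("guide ends",tray(plane("top",(240+172/2.7,125+319/2.7),.101)),tray(plane("top",(240+484/2.7,125+356/2.7),.101)))
print("slot edge",tray(plane("top",(240+277/2.7,125+449/2.7),.085)),tray(plane("top",(240+345/2.7,125+456/2.7),.085)))
print("barrel",tray(plane("top",(280.3,142.7),.130)), [tray(plane("top",p,.101)) for p in((414.5,186),(436.5,227))])
for f in((195,0),(200,7)): print(go(*f,tipz=60),go(*f))
E
```

```text
G [ 0.46457136 -0.02435017  0.        ]
a plane [152.2  79.3  97. ] tri [152.5  79.9  94.8] [0.62391007 0.03947922 0.097     ]
  hole in scene [306.4406921  205.52821241]
b plane [151.   9.  97.] tri [151.    9.8  95. ] [ 0.61574379 -0.03041848  0.097     ]
  hole in scene [265.83290278 193.16758444]
c plane [ 96.5 126.8  97. ] tri [ 96.6 127.9  94. ] [0.57317124 0.09227634 0.097     ]
  hole in scene [350.88818914 196.08901169]
posts [ -1.   22.1 101. ] [ -0.2 -20.8 101. ]
guide ends [ 43.5  94.4 101. ] [ 42.5 -91.4 101. ]
slot edge [-25.5  23.7  85. ] [-25.  -17.1  85. ]
barrel [196.3 149.  130. ] [array([156.4, -74.2, 101. ]), array([  93.4, -115. ,  101. ])]
(array([ 4.534,  5.42 , -0.768]), array([-0.001, -0.   , -0.43 ])) (array([ 4.534,  5.42 , -1.328]), array([-0.001, -0.   , -0.43 ]))
(array([ 4.59 ,  5.484, -0.768]), array([-0.001, -0.   , -0.43 ])) (array([ 4.59 ,  5.484, -1.328]), array([-0.001, -0.   , -0.43 ]))
```

```bash
python3 -m inch '{"translation":[[0.3,0.4,0],[0.6,0.8,0],[0.73,0.92,0],[0.73,0.92,0]],"rot":[[0,0,-0.14],[0,0,-0.28],[0,0,-0.43],[0,0,-0.43]],"jaw":[20,20,20,20]}' 20
for i in 1 2 3 4; do python3 -m inch '{"translation":[[0.3,0.4,0],[0.6,0.8,0],[0.73,0.92,0],[0.73,0.92,0]],"rot":[[0,0,0],[0,0,0],[0,0,0],[0,0,0]],"jaw":[20,20,20,20]}'; done
python3 -c "
from h import *
print(go(178,10,tipz=30),go(178,10),r.read_state()['time'],r.read_state()['width'])"
```

```text
time: 0.5
ee_pos: [0.2907, -0.4919, 0.2328]
eef_rot: [0.999, -0.049, 0.0, -0.001]
ft_force: [-0.1, -0.1, -0.7]
width: 0.0625
time: 0.9
ee_pos: [0.3658, -0.3977, 0.2327]
eef_rot: [0.999, -0.046, 0.001, -0.001]
ft_force: [0.6, -0.5, -0.0]
width: 0.031
time: 1.3
ee_pos: [0.4402, -0.3044, 0.2326]
eef_rot: [0.999, -0.043, 0.001, -0.002]
ft_force: [-0.2, -0.0, 0.3]
width: 0.0203
time: 1.7
ee_pos: [0.5141, -0.2119, 0.2321]
eef_rot: [0.999, -0.041, 0.001, -0.002]
ft_force: [0.4, -0.4, -0.5]
width: 0.0204
time: 2.1
ee_pos: [0.5877, -0.1202, 0.2314]
eef_rot: [0.999, -0.04, 0.0, -0.002]
ft_force: [-0.6, -0.3, 0.1]
width: 0.0201
(array([ 0.645,  0.872, -1.054]), array([-0.004,  0.001, -0.018])) (array([ 0.645,  0.872, -1.314]), array([-0.004,  0.001, -0.018])) 2.1 0.02014291474272557
```

```bash
python3 -m inch '{"translation":[[0.32,0.43,-0.1],[0.645,0.87,-0.2],[0.645,0.87,-0.5],[0.645,0.87,-0.8],[0.645,0.87,-0.95],[0.645,0.87,-0.95]],"rot":[[0,0,-0.018],[0,0,-0.018],[0,0,-0.018],[0,0,-0.018],[0,0,-0.018],[0,0,-0.018]],"jaw":[20,20,20,20,20,20]}'
python3 -c "
from h import *
print(go(178,10),go(25,1.2),r.read_state()['width'])
a=np.vstack([eyes.camera('top')[110:350,200:520],eyes.camera('scene')[100:300,110:430]])
cv2.imwrite('pics/t1.png',cv2.resize(a,None,fx=1.35,fy=1.35))"
```

```text
time: 2.7
ee_pos: [0.6504, -0.0369, 0.134]
eef_rot: [0.999, -0.051, -0.002, -0.001]
ft_force: [0.5, 0.2, -0.4]
width: 0.0197
(array([ 0.017,  0.039, -0.34 ]), array([-0.003, -0.004,  0.003])) (array([-1.514,  0.104, -0.34 ]), array([-0.003, -0.004,  0.003])) 0.0197424457236586
```

View pics/t1.png

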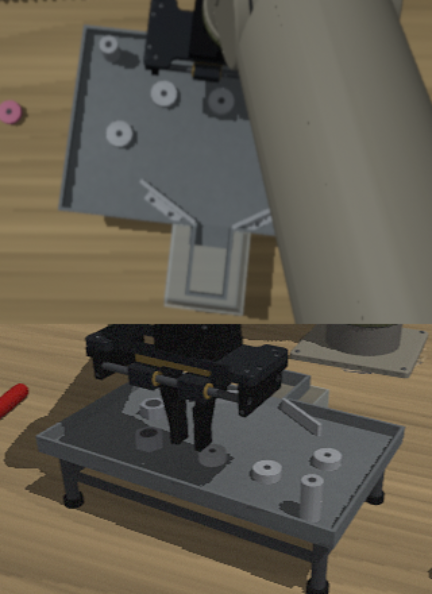

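The gripper is just above the far side of the centre cap (b). I'll check the fingertip projection before lowering.

```bash
python3 -c "
from h import *
s=r.read_state();print(tray(s['ee_pos']))
for dy in(-25,-10,10,25):
  for dx in(0,19): p=world(178+dx,9+dy-3,123); print(dy,dx,proj('scene',p),((proj('scene',p)-[110,100])+[0,240])*1.35,(proj('top',p)-[200,110])*1.35)"
```

```text
[188.    7.6 137.6]
-25 0 [239.3122841  181.76694161] [174.57158354 434.38537117] [247.98738868  76.06982684]
-25 19 [231.738678   187.56141302] [164.34721531 442.20790758] [249.48565446  60.5269861 ]
-10 0 [247.88347873 184.24142017] [186.14269628 437.72591723] [235.34466424  74.68618011]
-10 19 [240.44138331 190.14122344] [176.09586747 445.69065164] [236.88824233  59.15500007]
10 0 [259.53424905 187.60496314] [201.87123621 442.26670024] [218.50453209  72.84316012]
10 19 [252.27612537 193.64948779] [192.07276925 450.42680852] [220.10840534  57.32750552]
25 0 [268.44389074 190.17715037] [213.8992525 445.739153 ] [205.88704032  71.46227491]
25 19 [261.3305085  196.33354879] [204.29618648 454.05029087] [207.53604417  55.95824779]
```

```bash
python3 -m inch '{"translation":[[0.02,0.04,-0.15],[0.02,0.04,-0.28],[0.02,0.04,-0.34],[0.02,0.04,-0.34]],"rot":[[0,0,0],[0,0,0],[0,0,0],[0,0,0]],"jaw":[20,20,20,20]}'
python3 -m inch '{"translation":[[-0.03,0,0],[-0.08,0,0],[-0.15,0.01,0],[-0.22,0.01,0],[-0.29,0.01,0],[-0.36,0.02,0],[-0.43,0.02,0],[-0.5,0.02,0],[-0.57,0.02,0],[-0.64,0.03,0],[-0.71,0.03,0],[-0.78,0.03,0],[-0.85,0.04,0],[-0.9,0.04,0],[-0.93,0.04,0],[-0.93,0.04,0]],"rot":[[0,0,0],[0,0,0],[0,0,0],[0,0,0],[0,0,0],[0,0,0],[0,0,0],[0,0,0],[0,0,0],[0,0,0],[0,0,0],[0,0,0],[0,0,0],[0,0,0],[0,0,0],[0,0,0]],"jaw":[20,20,20,20,20,20,20,20,20,20,20,20,20,20,20,20]}'
python3 -c "
from h import *
print(tray(r.read_state()['ee_pos']),go(8,1.2))
a=np.hstack([eyes.camera('top')[110:350,200:520],eyes.camera('scene')[90:330,110:430]])
cv2.imwrite('pics/t2.png',cv2.resize(a,None,fx=1.25,fy=1.25))"
```

```text
time: 3.2
ee_pos: [0.6536, -0.0315, 0.1021]
eef_rot: [0.999, -0.051, -0.0, -0.002]
ft_force: [0.2, -0.6, 0.5]
width: 0.0202
time: 4.8
ee_pos: [0.5602, -0.0276, 0.1021]
eef_rot: [0.999, -0.051, -0.001, -0.002]
ft_force: [0.7, 0.5, 0.2]
width: 0.0202
[ 95.5   6.3 102.1] (array([-0.781,  0.027, -0.021]), array([-0.003, -0.001,  0.002]))
```

View pics/t2.png

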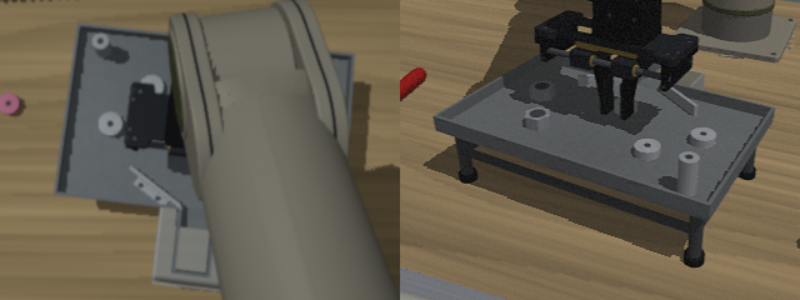

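```bash
python3 -m inch '{"translation":[[-0.03,0,0],[-0.08,0,0],[-0.15,0.01,0],[-0.22,0.01,0],[-0.29,0.01,0],[-0.36,0.02,0],[-0.43,0.02,0],[-0.5,0.02,0],[-0.57,0.02,0],[-0.62,0.03,0],[-0.67,0.03,0],[-0.71,0.03,0],[-0.75,0.03,0],[-0.77,0.03,0],[-0.77,0.03,0]],"rot":[[0,0,0],[0,0,0],[0,0,0],[0,0,0],[0,0,0],[0,0,0],[0,0,0],[0,0,0],[0,0,0],[0,0,0],[0,0,0],[0,0,0],[0,0,0],[0,0,0],[0,0,0]],"jaw":[20,20,20,20,20,20,20,20,20,20,20,20,20,20,20]}'
python3 -c "
from h import *
print(tray(r.read_state()['ee_pos']),go(16,1.2),go(-18,1.2))
a=np.hstack([eyes.camera('top')[200:350,300:420],eyes.camera('scene')[90:240,210:410]])
cv2.imwrite('pics/t3.png',cv2.resize(a,None,fx=2.4,fy=2.4))"
```

```text
time: 6.4
ee_pos: [0.4834, -0.0246, 0.1021]
eef_rot: [0.999, -0.051, -0.0, -0.002]
ft_force: [0.2, 0.6, -0.3]
width: 0.0201
[ 18.8   1.7 102.1] (array([ 0.067, -0.011, -0.021]), array([-0.003, -0.001,  0.002])) (array([-0.272,  0.023, -0.021]), array([-0.003, -0.001,  0.002]))
```

View pics/t3.png

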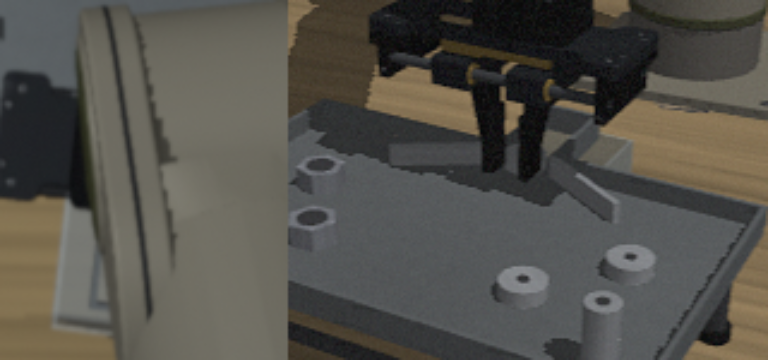

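Only the two other caps are left in the tray, so cap b is ahead of the fingers in the gate. I'll back off, close the jaws and push it through the lane.

```bash
python3 -m inch '{"translation":[[0.07,-0.01,0],[0.07,-0.01,0],[0.07,-0.01,0],[0.07,-0.01,0],[0.07,-0.01,0],[0.02,0,0],[-0.03,0,0],[-0.08,0.01,0],[-0.13,0.01,0],[-0.18,0.02,0],[-0.23,0.02,0],[-0.28,0.03,0],[-0.31,0.03,0],[-0.31,0.03,0],[-0.31,0.03,0]],"rot":[[0,0,0],[0,0,0],[0,0,0],[0,0,0],[0,0,0],[0,0,0],[0,0,0],[0,0,0],[0,0,0],[0,0,0],[0,0,0],[0,0,0],[0,0,0],[0,0,0],[0,0,0]],"jaw":[0,0,0,0,0,0,0,0,0,0,0,0,0,0,0]}' 10
python3 -c "
from h import *
print(tray(r.read_state()['ee_pos']))"
python3 -m inch '{"translation":[[0,0,0.2],[0,0,0.5],[0,0,0.7],[0.3,0.1,0.7],[0.6,0.4,0.7],[0.85,0.7,0.7],[0.85,0.7,0.7]],"rot":[[0,0,0],[0,0,0],[0,0,0.14],[0,0,0.28],[0,0,0.42],[0,0,0.56],[0,0,0.57]],"jaw":[20,20,20,20,20,20,20]}' 20
python3 -c "
from h import *
A=34
print(tray(r.read_state()['ee_pos']),r.read_state()['eef_rot'])
u=np.array([np.cos(np.deg2rad(A)),np.sin(np.deg2rad(A))])
print(go(*(np.array([152.2,79.3])+24*u),tipz=30,a=A),go(*(np.array([152.2,79.3])+24*u),a=A),np.array([152.2,79.3])+24*u)
a=np.hstack([eyes.camera('top')[110:350,200:520],eyes.camera('scene')[90:330,110:430]])
cv2.imwrite('pics/t4.png',cv2.resize(a,None,fx=1.25,fy=1.25))"
```

```text
time: 8.0
ee_pos: [0.4528, -0.0216, 0.1021]
eef_rot: [0.999, -0.051, -0.0, -0.002]
ft_force: [0.2, -0.7, -0.2]
width: 0.0004
[-12.    1.5 102.1]
time: 8.7
ee_pos: [0.5397, 0.0533, 0.1719]
eef_rot: [0.968, 0.25, -0.0, -0.003]
ft_force: [0.4, 0.8, 0.4]
width: 0.0198
[ 67.   84.7 171.9] [ 9.68250717e-01  2.49959840e-01 -8.28649426e-05 -3.25875788e-03]
(array([ 1.137,  0.02 , -0.459]), array([-0.006, -0.002, -0.011])) (array([ 1.137,  0.02 , -0.719]), array([-0.006, -0.002, -0.011])) [172.09690174  92.72062968]
```

View pics/t4.png

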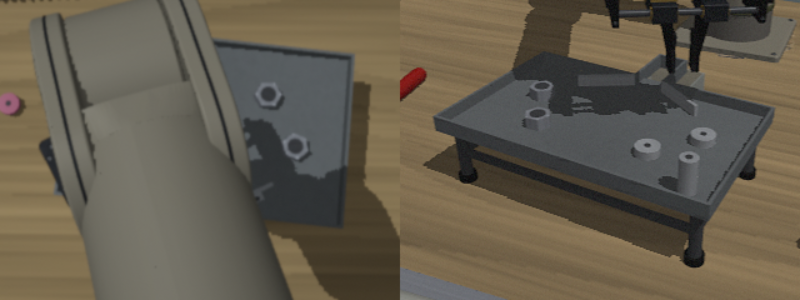

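```bash
python3 -m inch '{"translation":[[0.4,0,0],[0.8,0,0],[1.0,0.02,0],[1.0,0.02,0]],"rot":[[0,0,0],[0,0,0],[0,0,-0.01],[0,0,-0.01]],"jaw":[20,20,20,20]}'
python3 -m inch '{"translation":[[0.137,0,-0.05],[0.137,0,-0.3],[0.137,0,-0.46],[0.137,0,-0.46]],"rot":[[0,0,0],[0,0,0],[0,0,0],[0,0,0]],"jaw":[20,20,20,20]}'
python3 -c "
from h import *
A=34
u=np.array([np.cos(np.deg2rad(A)),np.sin(np.deg2rad(A))])
print(tray(r.read_state()['ee_pos']))
print(go(*(np.array([152.2,79.3])+24*u),a=A),go(*(np.array([40,3])+12.5*u),a=A))
a=np.hstack([eyes.camera('top')[110:350,200:520],eyes.camera('scene')[90:330,110:430]])
cv2.imwrite('pics/t5.png',cv2.resize(a,None,fx=1.25,fy=1.25))"
```

```text
time: 9.2
ee_pos: [0.6392, 0.0497, 0.1707]
eef_rot: [0.971, 0.239, -0.001, -0.002]
ft_force: [-0.8, 0.6, -0.2]
width: 0.0204
time: 9.6
ee_pos: [0.6507, 0.0486, 0.1222]
eef_rot: [0.971, 0.238, -0.004, -0.002]
ft_force: [-0.1, 0.6, 0.8]
width: 0.0199
[177.9  91.1 122.2]
(array([ 0.027,  0.067, -0.222]), array([-0.002, -0.008,  0.012])) (array([-1.266, -0.635, -0.222]), array([-0.002, -0.008,  0.012]))
```

View pics/t5.png

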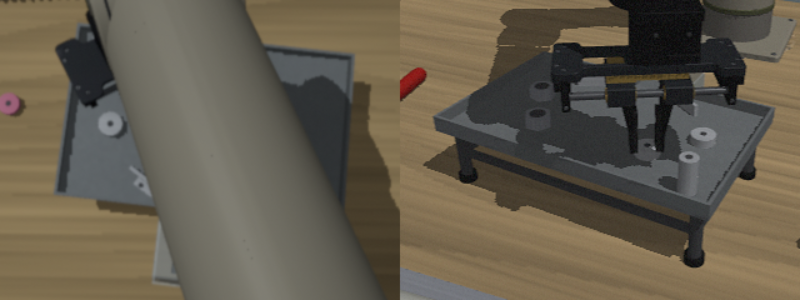

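The fingers stand just beyond cap a, clear of the barrel. I'll lower and push diagonally.

```bash
python3 -m inch '{"translation":[[0.03,0.065,-0.08],[0.03,0.065,-0.17],[0.03,0.065,-0.215],[0.03,0.065,-0.215]],"rot":[[0,0,0.01],[0,0,0.01],[0,0,0.01],[0,0,0.01]],"jaw":[20,20,20,20]}'
python3 -m inch '{"translation":[[-0.03,-0.016,0],[-0.08,-0.043,0],[-0.14,-0.076,0],[-0.2,-0.109,0],[-0.26,-0.141,0],[-0.32,-0.174,0],[-0.38,-0.206,0],[-0.44,-0.239,0],[-0.5,-0.272,0],[-0.56,-0.304,0],[-0.62,-0.337,0],[-0.68,-0.369,0],[-0.74,-0.4,0],[-0.8,-0.434,0],[-0.84,-0.456,0],[-0.86,-0.467,0],[-0.86,-0.467,0]],"rot":[[0,0,0],[0,0,0],[0,0,0],[0,0,0],[0,0,0],[0,0,0],[0,0,0],[0,0,0],[0,0,0],[0,0,0],[0,0,0],[0,0,0],[0,0,0],[0,0,0],[0,0,0],[0,0,0],[0,0,0]],"jaw":[20,20,20,20,20,20,20,20,20,20,20,20,20,20,20,20,20]}'
python3 -c "
from h import *
A=34
u=np.array([np.cos(np.deg2rad(A)),np.sin(np.deg2rad(A))])
print(tray(r.read_state()['ee_pos']))
print(go(*(np.array([40,3])+12.5*u),a=A))"
```

```text
time: 10.1
ee_pos: [0.6549, 0.0557, 0.1026]
eef_rot: [0.97, 0.244, -0.002, -0.002]
ft_force: [0.8, 0.1, -0.5]
width: 0.0197
time: 11.8
ee_pos: [0.5687, 0.0087, 0.1026]
eef_rot: [0.97, 0.243, -0.003, -0.002]
ft_force: [0.4, 0.8, 0.3]
width: 0.02
[100.3  43.3 102.6]
(array([-0.446, -0.236, -0.026]), array([-0.003, -0.006,  0.002]))
```

```bash
python3 -m inch '{"translation":[[-0.03,-0.016,0],[-0.08,-0.042,0],[-0.14,-0.074,0],[-0.2,-0.106,0],[-0.26,-0.138,0],[-0.32,-0.169,0],[-0.37,-0.196,0],[-0.41,-0.217,0],[-0.44,-0.233,0],[-0.45,-0.236,0],[-0.45,-0.236,0],[-0.36,-0.19,0],[-0.25,-0.13,0]],"rot":[[0,0,0],[0,0,0],[0,0,0],[0,0,0],[0,0,0],[0,0,0],[0,0,0],[0,0,0],[0,0,0],[0,0,0],[0,0,0],[0,0,0],[0,0,0]],"jaw":[20,20,20,20,20,20,20,20,20,20,20,20,20]}'
python3 -c "
from h import *
print(tray(r.read_state()['ee_pos']))
print(go(68,2.5),go(8,1.2))
a=np.hstack([eyes.camera('top')[200:350,300:420],eyes.camera('scene')[90:240,210:410]])
cv2.imwrite('pics/t6.png',cv2.resize(a,None,fx=2.4,fy=2.4))"
```

```text
time: 13.1
ee_pos: [0.5446, -0.004, 0.1028]
eef_rot: [0.97, 0.243, -0.002, -0.002]
ft_force: [-0.2, 0.6, 0.7]
width: 0.0198
[ 77.6  28.2 102.8]
(array([-0.026, -0.256, -0.028]), array([-0.004, -0.004, -0.564])) (array([-0.625, -0.209, -0.028]), array([-0.004, -0.004, -0.564]))
```

View pics/t6.png

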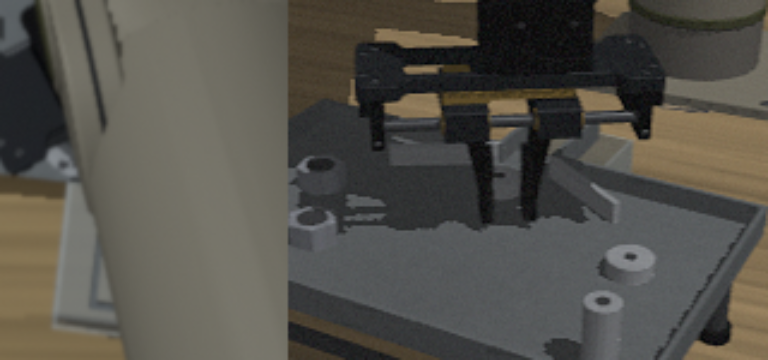

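The cap sits between the fingers in the funnel, hole near scene (298,162). I'll turn to face the gate and push on.

```bash
python3 -c "
from h import *
print(tray(plane('scene',(297.9,162.5),.097)))"
python3 -m inch '{"translation":[[0.02,-0.06,0],[0.02,-0.12,0],[0.01,-0.19,0],[-0.03,-0.256,0],[-0.03,-0.256,0]],"rot":[[0,0,-0.14],[0,0,-0.28],[0,0,-0.42],[0,0,-0.56],[0,0,-0.564]],"jaw":[20,20,20,20,20]}'
python3 -c "
from h import *
print(tray(r.read_state()['ee_pos']))
print(go(8,1.2))"
```

```text
[38.5  4.1 97. ]
time: 13.7
ee_pos: [0.5422, -0.0289, 0.1025]
eef_rot: [0.999, -0.05, -0.001, -0.003]
ft_force: [-0.4, -0.0, 1.1]
width: 0.0201
[ 77.7   3.2 102.5]
(array([-0.601,  0.04 , -0.025]), array([-0.005, -0.002,  0.001]))
```

```bash
python3 -m inch '{"translation":[[-0.03,0,0],[-0.08,0.01,0],[-0.14,0.01,0],[-0.2,0.01,0],[-0.26,0.02,0],[-0.32,0.02,0],[-0.38,0.03,0],[-0.43,0.03,0],[-0.48,0.03,0],[-0.53,0.035,0],[-0.57,0.04,0],[-0.59,0.04,0],[-0.59,0.04,0]],"rot":[[0,0,0],[0,0,0],[0,0,0],[0,0,0],[0,0,0],[0,0,0],[0,0,0],[0,0,0],[0,0,0],[0,0,0],[0,0,0],[0,0,0],[0,0,0]],"jaw":[20,20,20,20,20,20,20,20,20,20,20,20,20]}'
python3 -c "
from h import *
print(tray(r.read_state()['ee_pos']))
print(go(8,1.2))"
python3 -m inch '{"translation":[[0.07,-0.01,0],[0.07,-0.01,0],[0.07,-0.01,0],[0.07,-0.01,0],[0.07,-0.01,0],[0.02,0,0],[-0.03,0,0],[-0.08,0.01,0],[-0.13,0.01,0],[-0.18,0.02,0],[-0.23,0.02,0],[-0.28,0.03,0],[-0.31,0.03,0],[-0.31,0.03,0],[-0.31,0.03,0]],"rot":[[0,0,0],[0,0,0],[0,0,0],[0,0,0],[0,0,0],[0,0,0],[0,0,0],[0,0,0],[0,0,0],[0,0,0],[0,0,0],[0,0,0],[0,0,0],[0,0,0],[0,0,0]],"jaw":[0,0,0,0,0,0,0,0,0,0,0,0,0,0,0]}' 10
python3 -c "
from h import *
print(tray(r.read_state()['ee_pos']))"
```

```text
time: 15.0
ee_pos: [0.483, -0.0249, 0.1026]
eef_rot: [0.999, -0.05, -0.001, -0.003]
ft_force: [-0.0, -0.4, 0.3]
width: 0.0202
[ 18.4   1.3 102.6]
(array([-0.009,  0.   , -0.026]), array([-0.005, -0.002,  0.001]))
time: 16.5
ee_pos: [0.4521, -0.022, 0.1026]
eef_rot: [0.999, -0.05, -0.001, -0.003]
ft_force: [-0.2, -0.7, -0.6]
width: 0.0005
[-12.6   1.1 102.6]
```

```bash
python3 -m inch '{"translation":[[0,0,0.2],[0,0,0.5],[0,0,0.7],[0.2,0.3,0.7],[0.5,0.6,0.7],[0.8,0.9,0.7],[1,1,0.7],[1,1,0.7],[1,1,0.7],[1,1,0.7],[1,1,0.7],[1,1,0.7]],"rot":[[0,0,0.1],[0,0,0.2],[0,0,0.34],[0,0,0.48],[0,0,0.62],[0,0,0.76],[0,0,0.9],[0,0,1],[0,0,1],[0,0,1],[0,0,1],[0,0,1]],"jaw":[20,20,20,20,20,20,20,20,20,20,20,20]}' 20
python3 -c "
from h import *
A=74.4
print(tray(r.read_state()['ee_pos']),r.read_state()['joint_positions'].round(2))
u=np.array([np.cos(np.deg2rad(A)),np.sin(np.deg2rad(A))]);c=np.array([96.5,126.8])
print(go(*(c+21*u),tipz=30,a=A),go(*(c+21*u),a=A))
t=eyes.camera('top')
a=np.hstack([t[110:350,200:520],eyes.camera('scene')[90:330,110:430]])
cv2.imwrite('pics/t7.png',cv2.resize(a,None,fx=1.25,fy=1.25))"
```

```text
time: 17.7
ee_pos: [0.5519, 0.0776, 0.1728]
eef_rot: [0.891, 0.455, -0.002, -0.001]
ft_force: [-0.1, 0.5, 0.0]
width: 0.0199
[ 76.8 110.1 172.8] [ 0.29  0.29 -0.6   1.69  0.17  1.22 -0.98]
(array([ 0.323,  0.43 , -0.468]), array([ 0.   , -0.005,  0.243])) (array([ 0.323,  0.43 , -0.728]), array([ 0.   , -0.005,  0.243]))
```

View pics/t7.png

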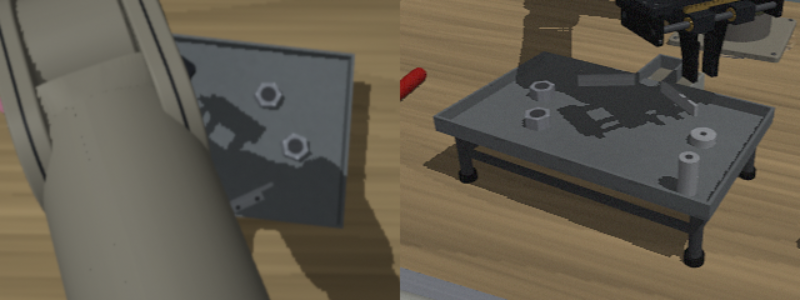

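Caps a and b are gone from the tray, the lane is clear, and only cap c remains, at crop (703,137). I'll move behind it.

```bash
python3 -m inch '{"translation":[[0.16,0.2,0],[0.32,0.43,0],[0.32,0.43,0],[0.32,0.43,-0.2],[0.32,0.43,-0.4],[0.32,0.43,-0.47],[0.32,0.43,-0.47]],"rot":[[0,0,0.12],[0,0,0.243],[0,0,0.243],[0,0,0.243],[0,0,0.243],[0,0,0.243],[0,0,0.243]],"jaw":[20,20,20,20,20,20,20]}'
python3 -c "
from h import *
A=74.4
print(tray(r.read_state()['ee_pos']))
u=np.array([np.cos(np.deg2rad(A)),np.sin(np.deg2rad(A))]);c=np.array([96.5,126.8])
print(go(*(c+21*u),a=A),go(*(np.array([62,3])+12.5*u),a=A))
cap=bright(eyes.camera('scene'),110,40); print([b for b in cap if 320<b[0]<380 and 170<b[1]<220])"
```

```text
time: 18.5
ee_pos: [0.5834, 0.1202, 0.125]
eef_rot: [0.826, 0.564, -0.003, -0.001]
ft_force: [-0.6, -0.2, 0.1]
width: 0.02
[103.8 155.6 125. ]
(array([ 0.009,  0.005, -0.25 ]), array([ 0.001, -0.007,  0.   ])) (array([-0.488, -1.272, -0.25 ]), array([ 0.001, -0.007,  0.   ]))
[(341.0, 216.0, 8.0, 103.0), (356.7, 201.6, 5.9, 43.5)]
```

Lower, then push a total of (-0.50, -1.28): first (-0.33, -0.85).

```bash
python3 -m inch '{"translation":[[0.01,0.005,-0.08],[0.01,0.005,-0.16],[0.01,0.005,-0.22],[0.01,0.005,-0.24],[0.01,0.005,-0.24]],"rot":[[0,0,0],[0,0,0],[0,0,0],[0,0,0],[0,0,0]],"jaw":[20,20,20,20,20]}'
python3 -m inch '{"translation":[[-0.012,-0.03,0],[-0.03,-0.08,0],[-0.058,-0.15,0],[-0.086,-0.22,0],[-0.113,-0.29,0],[-0.14,-0.36,0],[-0.168,-0.43,0],[-0.195,-0.5,0],[-0.222,-0.57,0],[-0.25,-0.64,0],[-0.277,-0.71,0],[-0.304,-0.78,0],[-0.32,-0.82,0],[-0.33,-0.845,0],[-0.33,-0.845,0]],"rot":[[0,0,0],[0,0,0],[0,0,0],[0,0,0],[0,0,0],[0,0,0],[0,0,0],[0,0,0],[0,0,0],[0,0,0],[0,0,0],[0,0,0],[0,0,0],[0,0,0],[0,0,0]],"jaw":[20,20,20,20,20,20,20,20,20,20,20,20,20,20,20]}'
python3 -c "
from h import *
A=74.4
print(tray(r.read_state()['ee_pos']))
u=np.array([np.cos(np.deg2rad(A)),np.sin(np.deg2rad(A))])
print(go(*(np.array([62,3])+12.5*u),a=A))"
```

```text
time: 19.05
ee_pos: [0.5847, 0.1209, 0.1017]
eef_rot: [0.826, 0.564, -0.003, -0.001]
ft_force: [-0.6, -0.1, 0.1]
width: 0.0199
time: 20.55
ee_pos: [0.5516, 0.0361, 0.1017]
eef_rot: [0.826, 0.564, -0.003, -0.001]
ft_force: [-0.2, 0.1, -0.3]
width: 0.02
[ 80.6  68.8 101.7]
(array([-0.17 , -0.431, -0.017]), array([ 0.001, -0.006,  0.001]))
```

```bash
python3 -m inch '{"translation":[[-0.012,-0.03,0],[-0.03,-0.08,0],[-0.058,-0.15,0],[-0.086,-0.22,0],[-0.113,-0.29,0],[-0.14,-0.35,0],[-0.158,-0.4,0],[-0.168,-0.425,0],[-0.17,-0.43,0],[-0.17,-0.43,0],[-0.13,-0.33,0],[-0.05,-0.13,0],[-0.05,-0.13,0.1],[-0.05,-0.13,0.4],[-0.05,-0.13,0.6]],"rot":[[0,0,0],[0,0,0],[0,0,0],[0,0,0],[0,0,0],[0,0,0],[0,0,0],[0,0,0],[0,0,0],[0,0,0],[0,0,0],[0,0,0],[0,0,0],[0,0,0],[0,0,0]],"jaw":[20,20,20,20,20,20,20,20,20,20,20,20,20,20,20]}'
python3 -c "
from h import *
print(tray(r.read_state()['ee_pos']))
print(go(90,3,tipz=60))
cv2.imwrite('pics/t8.png',cv2.resize(eyes.camera('scene')[90:240,210:410],None,fx=3,fy=3))"
```

```text
time: 22.05
ee_pos: [0.547, 0.024, 0.1634]
eef_rot: [0.825, 0.564, -0.003, -0.001]
ft_force: [0.5, -0.0, -0.1]
width: 0.0202
[ 77.2  56.3 163.4]
(array([ 0.168, -0.553, -0.074]), array([-0.003, -0.005, -1.241]))
```

View pics/t8.png

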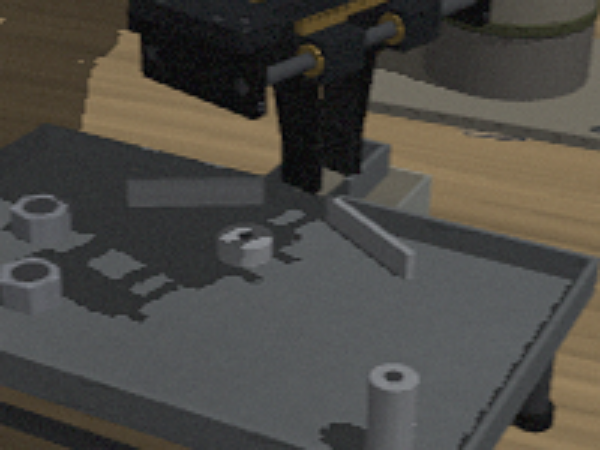

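Cap c stands before the gate, hole at about scene (292,168).

```bash
python3 -c "
from h import *
c=tray(plane('scene',(291.7,168.3),.097));print(c)
"
python3 -m inch '{"translation":[[0.08,-0.15,0],[0.17,-0.3,0],[0.17,-0.45,0],[0.17,-0.55,0],[0.17,-0.55,0],[0.17,-0.55,0],[0.17,-0.55,0],[0.17,-0.55,0],[0.17,-0.55,0]],"rot":[[0,0,-0.14],[0,0,-0.28],[0,0,-0.42],[0,0,-0.56],[0,0,-0.7],[0,0,-0.84],[0,0,-0.98],[0,0,-1],[0,0,-1]],"jaw":[20,20,20,20,20,20,20,20,20]}'
python3 -c "
from h import *
print(tray(r.read_state()['ee_pos']),go(90,3,tipz=4),go(90,-1),go(8,1.2))"
```

```text
[62.1  4.9 97. ]
time: 23.0
ee_pos: [0.5656, -0.0304, 0.1667]
eef_rot: [0.997, 0.078, -0.001, -0.0]
ft_force: [-0.1, -0.2, 0.1]
width: 0.0203
[101.1   4.  166.7] (array([-0.017, -0.008, -0.667]), array([-0.001, -0.001, -0.244])) (array([-0.021, -0.048, -0.667]), array([-0.001, -0.001, -0.244])) (array([-0.835,  0.055, -0.667]), array([-0.001, -0.001, -0.244]))
```

```bash
python3 -m inch '{"translation":[[-0.01,0,-0.1],[-0.02,0,-0.2],[-0.02,0,-0.4],[-0.02,0,-0.58],[-0.02,0,-0.65],[-0.02,0,-0.65]],"rot":[[0,0,-0.12],[0,0,-0.244],[0,0,-0.244],[0,0,-0.244],[0,0,-0.244],[0,0,-0.244]],"jaw":[20,20,20,20,20,20]}'
python3 -c "
from h import *
print(tray(r.read_state()['ee_pos']),go(8,1.2))"
```

```text
time: 23.6
ee_pos: [0.5631, -0.0304, 0.1009]
eef_rot: [0.999, -0.049, -0.002, -0.001]
ft_force: [-0.4, -0.5, 0.2]
width: 0.0201
[ 98.6   3.8 100.9] (array([-0.81 ,  0.055, -0.009]), array([-0.001, -0.003, -0.002]))
```

```bash
python3 -m inch '{"translation":[[-0.03,0,0],[-0.08,0.01,0],[-0.14,0.01,0],[-0.2,0.01,0],[-0.27,0.02,0],[-0.34,0.02,0],[-0.41,0.03,0],[-0.48,0.03,0],[-0.55,0.035,0],[-0.61,0.04,0],[-0.67,0.045,0],[-0.72,0.05,0],[-0.76,0.05,0],[-0.79,0.055,0],[-0.8,0.055,0],[-0.8,0.055,0]],"rot":[[0,0,0],[0,0,0],[0,0,0],[0,0,0],[0,0,0],[0,0,0],[0,0,0],[0,0,0],[0,0,0],[0,0,0],[0,0,0],[0,0,0],[0,0,0],[0,0,0],[0,0,0],[0,0,0]],"jaw":[20,20,20,20,20,20,20,20,20,20,20,20,20,20,20,20]}'
python3 -m inch '{"translation":[[0.07,-0.01,0],[0.07,-0.01,0],[0.07,-0.01,0],[0.07,-0.01,0],[0.07,-0.01,0],[0.02,0,0],[-0.03,0,0],[-0.08,0.01,0],[-0.13,0.01,0],[-0.18,0.02,0],[-0.23,0.02,0],[-0.28,0.03,0],[-0.31,0.03,0],[-0.31,0.03,0],[-0.31,0.03,0]],"rot":[[0,0,0],[0,0,0],[0,0,0],[0,0,0],[0,0,0],[0,0,0],[0,0,0],[0,0,0],[0,0,0],[0,0,0],[0,0,0],[0,0,0],[0,0,0],[0,0,0],[0,0,0]],"jaw":[0,0,0,0,0,0,0,0,0,0,0,0,0,0,0]}' 10
python3 -m inch '{"translation":[[0,0,0.2],[0,0,0.5],[0,0,0.9],[0.1,-0.3,1],[0.2,-0.7,1],[0.3,-1,1],[0.3,-1,1]],"rot":[[0,0,0],[0,0,0],[0,0,0],[0,0,0],[0,0,0],[0,0,0],[0,0,0]],"jaw":[0,0,0,0,0,0,0]}'
python3 -m inch '{"translation":[[0.1,-0.4,0],[0.1,-0.8,0],[0.1,-1,0],[0.1,-1,0]],"rot":[[0,0,0],[0,0,0],[0,0,0],[0,0,0]],"jaw":[0,0,0,0]}'
python3 -m inch '{"translation":[[0,-0.4,0],[0,-0.8,0],[0,-1,0],[0,-1,0]],"rot":[[0,0,0],[0,0,0],[0,0,0],[0,0,0]],"jaw":[0,0,0,0]}'
python3 -c "
from h import *
t=eyes.camera('top');s=eyes.camera('scene')
print([b for b in bright(t,130) if 240<b[0]<490 and 120<b[1]<345])
a=np.hstack([t[120:350,240:490],s[110:340,120:420]])
cv2.imwrite('pics/t9.png',cv2.convertScaleAbs(cv2.resize(a,None,fx=1.45,fy=1.45,interpolation=cv2.INTER_CUBIC),alpha=1.4))"
```

```text
time: 25.2
ee_pos: [0.483, -0.0249, 0.1009]
eef_rot: [0.999, -0.049, -0.002, -0.001]
ft_force: [-0.2, 0.1, 0.9]
width: 0.0204
time: 26.7
ee_pos: [0.452, -0.0219, 0.101]
eef_rot: [0.999, -0.049, -0.002, -0.001]
ft_force: [0.6, -0.3, -0.8]
width: 0.0007
time: 27.4
ee_pos: [0.4824, -0.1264, 0.2007]
eef_rot: [0.999, -0.052, -0.002, -0.0]
ft_force: [-0.0, 0.1, -0.2]
width: 0.0002
time: 27.8
ee_pos: [0.4918, -0.2293, 0.2002]
eef_rot: [0.999, -0.054, -0.002, 0.0]
ft_force: [-0.4, 0.3, 0.4]
width: 0.0005
time: 28.2
ee_pos: [0.4912, -0.3311, 0.1997]
eef_rot: [0.998, -0.055, -0.002, 0.0]
ft_force: [-0.4, -0.3, 0.3]
width: 0.0001
[(352.0, 304.4, 9.6, 122.5)]
```

View pics/t9.png

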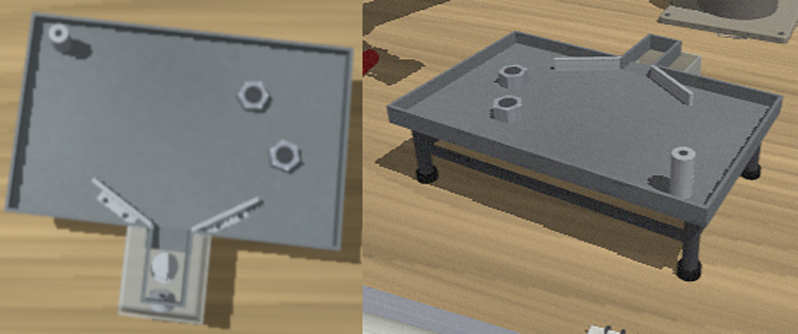

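The tray is empty of caps, and the nuts and barrel look unmoved. I'll check numerically how low the bright shape in the slot, around (352,304), lies.

```bash
python3 -c "
from h import *
t=eyes.camera('top'); g=cv2.cvtColor(t,cv2.COLOR_BGR2GRAY)
print(g[288:334,336:372:1][::1,::2])
for z in(5,15,40,85):
  p=[proj('top',world(-50,y,z)) for y in(-16,16)]; print(z,np.linalg.norm(p[0]-p[1]))
for lo in(110,130,150):print(lo,[b for b in bright(t,lo,30) if 335<b[0]<375 and 285<b[1]<340])
for z in (5,40,85): print(z,tray(plane('top',(352.5,304.5),z/1000)))
for b,p in(('nuta',(414.5,186)),('nutb',(436.5,227)),('barrel',(280.3,142.7))):
  q=cv2.imread('pics/top0.png'); x,y=map(int,p); print(b,np.abs(q[y-14:y+14,x-14:x+14].astype(int)-t[y-14:y+14,x-14:x+14]).mean())"
```

```text
[[117 116  93  87  66  47  49  86  91  90  91  91  91  91  90  91  85  86]
 [117 117  94  87  65  49  50  85  91  90  91  91  92  91  91  91  82  87]
 [118 116  96  88  70  54  52  85  91  90  90  90  92  91  91  91  81  87]
 [118 117 104  88  86  77  72  92  95  92  92  91  92  91  90  90  81  87]
 [118 118 108  90 106 106 104 106 104  98  98  96  95  94  91  89  81  87]
 [118 117 105  92 114 116 116 114 112 110 108 109 106 102  98  94  79  88]
 [118 118 102  92 114 118 118 121 129 128 106 110 114 113 111 107  80  89]
 [118 118 100  94 115 117 122 132 137 135  99  97 112 118 118 115  82  90]
 [118 117  97  95 115 120 132 137 138 136  95  83 101 117 117 114  81  93]
 [117 116  94  96 115 125 137 138 137 137  95  79  89 115 118 113  82  95]
 [117 116  93  96 114 132 138 137 137 137  95  78  81 110 117 112  82  96]
 [117 116  93  96 116 134 137 137 137 137  95  77  77 102 116 111  81  96]
 [117 116  91  97 119 136 137 137 138 136  96  77  76  97 116 109  79  95]
 [117 115  90  97 117 138 138 138 137 135  94  76  77  92 117 108  79  96]
 [116 114  89  98 109 138 138 138 137 134  93  76 
[... 1984 characters left out ...]
 109 102 104 103  98  93  90  87  85  83  81  79  75  88 106 115]
 [116 116 115 113 116 117 114 108 100  86  85  87  90  89  85  89 107 115]
 [113 114 114 115 119 124 122 118 110  88  79  79  97  98  95  95 108 114]
 [102 105 106 109 114 124 124 120 112  98  84  79 106 110 108 106 111 115]
 [ 87  92  96  98 102 116 121 119 112 103  87  92 112 114 114 112 114 115]]
5 18.119506089702337
15 18.332984009189875
40 18.889353994823956
85 19.980836141983556
110 [(353.6, 309.4, 19.0, 392.5), (369.0, 308.0, 27.2, 239.0)]
130 [(352.0, 304.4, 9.6, 122.5)]
150 []
5 [-48.    0.4   5. ]
40 [-46.4   2.7  40. ]
85 [-44.4   5.6  85. ]
nuta 0.47491496598639454
nutb 0.4638605442176871
barrel 0.48767006802721086
```

```bash
python3 -c "
from h import *
for z in(12,40,85): print(z,tray(plane('top',(351.5,323),z/1000)))
print(r.close_job(),r.read_state()['time'])"
```

```text
12 [-79.4  -0.7  12. ]
40 [-77.1   1.2  40. ]
85 [-73.5   4.2  85. ]
the job is handed in; nothing more can be done
the job is handed in; nothing more can be done
```

I swept the three caps through the gate one at a time, in the order b, a, c, and handed the job in about 28 s into the 67 s allowed. Each was pushed with the open fingertips into the gate. The closed fingers then went about 21 mm past the gate, which puts the cap's middle beyond the slot edge, before I started on the next cap.

**Confirmed by the last checks:**
- The deck and lane are empty of caps.
- The image patches around both nuts and the barrel match the first picture apart from noise.
- The wrist forces printed at the end of each move were about 1 N or less, and the arm stands clear of everything.

**Not confirmed:** only two discs are clearly visible through the slot, and I judged them to be lying in the box from their positions, not by measuring height. The third is not directly visible. I take it to be hidden under the lane or beneath the others, since it is nowhere else in either picture.

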